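Re-rack specimen vials in the same order

ROBOT

A 6-joint arm with a two-finger parallel gripper is mounted at the origin on the work surface. World frame = base frame: x ahead of the robot, y to its left, z up, the work surface at z = 0. Lengths are in m, angles in rad, forces in N, time in s.
With the tool pointing down it reaches from about 0.3 to 0.775 m from the base axis. Payload 14.6 kg.
Tool frame: the origin (TCP) lies at the very end of the fingers, on their centre line; the grasp point (between the pads) lies 19 mm behind it; z points along the fingers, y is the line along which they close (so a half turn about z gives the same grasp; the last joint's range is limited). The gripper opens to 94 mm and grips with 3 to 60 N. Pads are 16 mm wide; open, the fingers measure 119 mm over their backs; the gripper's body (75 mm by 177 mm) begins 78 mm behind the grasp point.
Start: joints at [1.07, 0.3, 1.521, -0, 1.321, -0.067], TCP at [0.231, 0.499, 0.205] pointing down, gripper open.
Joint ranges: [-3.03, 3.03], [-0.79, 2.21], [0.23, 2.52], [-1.04, 4.18], [0, 3.07], [-2.55, 2.55]. Speed limits (rad/s): [2.22, 2.22, 2.57, 3.14, 3.14, 3.14].

INTERFACE

Orientations are given as [roll, pitch, yaw] about the fixed x, y, z axes, in that order (R = Rz(yaw) Ry(pitch) Rx(roll)).
In Python, from station import status, vision, order, silhouettes gives the robot as it stands. The module is installed in compiled form; this text tells all that it offers.
- The arm moves only by the shell command python3 -m pendant 'ROWS' [FORCE]. ROWS is JSON, one flat list of numbers, 7 for each row, row after row: the shift along the tool's x, y, z in units of 500 mm (1.0 is 500 mm), then the turn, a rotation vector about the tool's x, y, z in units of 90 degrees (1.0 is 90 degrees), then the opening, from -1 (shut) to 1 (fully open). A call has 1 to 12 rows; each row is the pose to reach, as a shift and turn from the pose commanded when the call began, along the tool's axes at that moment; what a row does not reach only later rows make up. A row lasts 1/10 s, in which the tool goes at most 50 mm and 8.59 degrees, less where a joint would pass 70% of its speed; a pose out of reach is approached as far as the arm can. A call with a number of a shift or a turn outside -1 to 1 is refused whole. A call with a gripper value outside its range is refused whole. The fingers move at their own pace and stop on an object; FORCE is the grip in N (left out, the last holds). Time passes only in rows, so rows that repeat a pose let the fingers close. It gives the time, the measured TCP pose, the force, the opening and the grip force at its end, in the units of the state.
- status.get_obs(): the state, without advancing time (a new reading comes with each control period).
- vision.camera(name): name is "side" or "top" or "wrist"; returns a dict with "pixels" (400x640x3 uint8, red, green, blue), "K" (3x3 intrinsics, pixels), "R" (3x3) and "t" (3): a world point X has camera coordinates R X + t. Camera axes: x right, y down, z forward; pixel columns grow to the right and rows downward; lengths in m; the calibration is good to about 2 mm. A picture is of the moment at which its call begins. There is no depth.
- order.hand_in(): hands the job in; it is judged then, once.
Trained networks look in a picture, given as the dict that the camera call returned (one of the last four; its "shot" number tells which), for a name from the list of things; names that differ only in an ending like _2 or _b are one class to them, and where a whole thing is asked for, a point or a joint stands for the part that bears it (a point fixed in the world has none). Each returns a list of dicts, best first, with "score" (0 to 1); they miss things now and then, are a little off and sometimes report something else, mostly with a low value. They report only what shows in the picture. A call takes as long as a camera call. They do not tell look-alikes from the thing itself.
- silhouettes(target, picture): "region" (400x640 bool, what is visible of it) and "extent" ([left, top, right, bottom] in pixels, round what is visible of it).
The state is a dict: "time_s": time; "qpos": joint angles; "joint_vel": joint speeds; "tau": joint torques, N m; "ee_pos": TCP position; "eef_rot": TCP orientation; "force": force on the tool from outside, world axes, zero at the start; "moment": the same for the moment, N m; "grip_width": finger opening in m; "grip_force": force on a finger pad.
Only numpy, scipy, OpenCV 4.12 (cv2) and the standard library are available. Lean on these libraries where they do the work, as an engineer would, in place of code of your own. Each camera call takes 0.05 s, during which the arm holds its last target. There are 200 camera calls.

TASK

Move the four capped glass vials, one at a time, from the grey sorting rack to the empty wooden storage rack, keeping their order: working along the row from the end with the paper label, the first vial goes to the first cell from the storage rack's own paper label, then the second to the second, and so on. Keep every vial upright, and leave everything else on the bench where it is.

Things in the scene. Friction and masses are not known exactly. Their poses are not given: they have to be found in the camera images.
- vial_a: Capped glass specimen vial with a black flat cap and a paper band, round, 58 mm tall in all, glass 26 mm and cap 27 mm across, the cap being the top 14 mm; about 45 g. Origin: centre of its underside; z up its axis. Stands at the start in any one of the cells of the sorting rack.
- vial_b: Capped glass specimen vial with a black domed cap and a paper band, round, 66 mm tall in all, glass 26 mm and cap 27 mm across, the cap being the top 14 mm; about 45 g. Origin: centre of its underside; z up its axis. Stands at the start in any one of the cells of the sorting rack.
- vial_c: Capped glass specimen vial with a black flat cap and a paper band, round, 74 mm tall in all, glass 26 mm and cap 27 mm across, the cap being the top 14 mm; about 45 g. Origin: centre of its underside; z up its axis. Stands at the start in any one of the cells of the sorting rack.
- vial_d: Capped glass specimen vial with a black domed cap and a paper band, round, 82 mm tall in all, glass 26 mm and cap 27 mm across, the cap being the top 14 mm; about 45 g. Origin: centre of its underside; z up its axis. Stands at the start in any one of the cells of the sorting rack.
- sorting_rack: Grey plastic rack, one vial in each cell at the start. 4 open cells 43 x 43 mm in a row along x: 1st to 4th from the label centred at x = -70.5, -23.5, +23.5, +70.5 mm, y = 0. Rims 26 mm, cell floors 4 mm above the bench, walls 4 mm. 192 x 51 mm, plus at the -x end a solid block, 24 mm long, rim-high, topped by the white paper label. Origin: underside centre of the 192 mm part. Does not slide.
- storage_rack: Light wooden rack, empty at the start. 4 open cells 43 x 43 mm in a row along x: 1st to 4th from the label centred at x = -70.5, -23.5, +23.5, +70.5 mm, y = 0. Rims 26 mm, cell floors 4 mm above the bench, walls 4 mm. 192 x 51 mm, plus at the -x end a solid block, 24 mm long, rim-high, topped by the white paper label. Origin: underside centre of the 192 mm part. Does not slide.
- petri_dish: Closed glass dish, 60 mm across, 16 mm high, loose on the bench between the racks; not to be disturbed. Origin: centre of its underside.
- pinning_block: Three-step wooden block, 75 x 60 mm, steps 10, 18 and 26 mm high rising to its +x, loose between the racks; not to be disturbed. Origin: centre of its underside.
- forceps: Steel forceps lying flat, 132 mm long along its x (points to -x), 6 mm high, loose beyond the racks; not to be disturbed. Origin: near mid-length, on the bench.
- dropper_bottle: Amber bottle with black cap, 42 mm across, 85 mm high, standing loose between the racks; not to be disturbed. Origin: centre of its underside.
There are look-alikes about, which are no part of the job. What is shaped like the vial_d but purple or red is not meant.

How it is judged:
By the outcome, as a careful person would: the job done as asked, in the order asked, and still so for the second after the job is handed in, with the robot touching nothing.
It also fails if it takes over 109 s, if anything falls off the work surface, if the arm or the gripper's body presses on something with over 40 N, if the wrist force passes 120 N, or if a joint passes its speed limit or range.

## Working session

There is one attempt and no reset: what is moved stays moved. The work goes in short steps, Python scripts to look and compute and a shell command to move; the robot and the scene stay as the last step left them, time stands still between calls to the robot, and variables do not carry over. Pictures are saved under pics/ and viewed, at most 14 in all, crops included, and the job is handed in when it is done.

```bash
mkdir -p pics
python3 - <<'E'
from station import status, vision
import cv2,pickle
o=status.get_obs()
for k in o: print(k,o[k])
for n in("top","side"):
    p=vision.camera(n); pickle.dump(p,open(n+".pkl","wb"))
    cv2.imwrite(f"pics/{n}0.png",p["pixels"][:,:,::-1])
    print(n,p["K"],p["R"],p["t"])
E
```

```text
time_s 0.0
qpos [ 1.07038311e+00  3.00501166e-01  1.52157723e+00 -2.56334121e-05
  1.32070748e+00 -6.65865893e-02]
joint_vel [-3.42965971e-04  9.86442990e-05 -1.55495804e-04  4.88882212e-04
 -4.35026700e-04 -1.84706189e-03]
tau [ 8.16944539e-04 -5.31816816e+01 -3.52743316e+01  7.08862580e-02
  2.44090625e-02 -9.33171577e-05]
ee_pos [0.2310652  0.49881658 0.20487147]
eef_rot [-3.14040043e+00 -5.46204241e-05  2.70777235e+00]
force [ 0.33584374 -0.3945821  -0.73834352]
moment [ 0.000149   -0.01610156  0.03375226]
grip_force 0.0
grip_width 0.093924669108492
top [[481.67127117   0.         319.33010484]
 [  0.         481.67127117 196.12603389]
 [  0.           0.           1.        ]] [[-0.12725062 -0.99186445  0.0034925 ]
 [-0.96646694  0.12319892 -0.22530796]
 [ 0.22304468 -0.03204596 -0.97428134]] [0.00231402 0.53131904 1.01035919]
side [[432.51482541   0.         315.24550595]
 [  0.         432.51482541 205.94493932]
 [  0.           0.           1.        ]] [[ 0.98059019 -0.19589957 -0.00813845]
 [-0.11153882 -0.52321683 -0.84486877]
 [ 0.16125125  0.82937779 -0.5349117 ]] [-0.53502764  0.05960329  0.96777241]
```

View pics/top0.png

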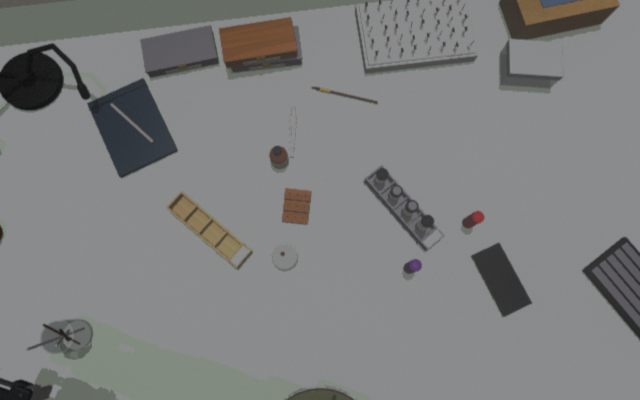

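View pics/side0.png

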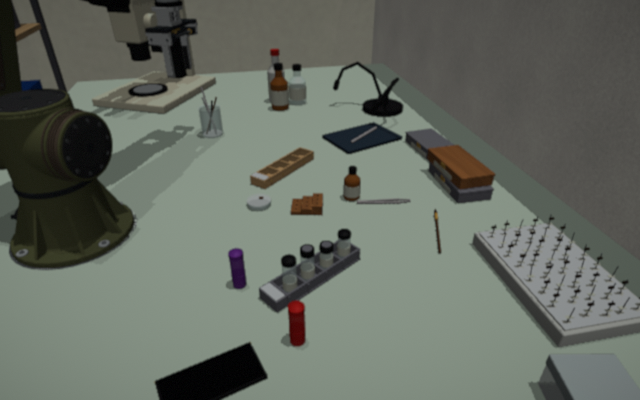

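The top view shows the grey rack from about (370,175) to its label near (434,240), with the vials at (382,175) to (427,222). The storage rack runs from (170,200) to its label near (241,256). Purple and red look-alikes stand at (414,266) and (475,218), and the dish, block and bottle lie between the racks. Next I fit the poses.

```bash
cat > h.py <<'E'
import numpy as np, cv2
from scipy.optimize import minimize
def proj(p,X):
    c=np.asarray(X)@p["R"].T+p["t"]; u=c@p["K"].T
    return u[:,:2]/u[:,2:]
def back(p,uv,z):
    d=p["R"].T@np.linalg.solve(p["K"],[uv[0],uv[1],1]); c=-p["R"].T@p["t"]
    return (c+d*(z-c[2])/d[2])[:2]
def place(pose,L):
    x,y,a=pose; c,s=np.cos(a),np.sin(a); L=np.asarray(L,float)
    return np.c_[x+c*L[:,0]-s*L[:,1], y+s*L[:,0]+c*L[:,1], L[:,2]]
BOX=[(x,y,z) for x in(-.120,.096) for y in(-.0255,.0255) for z in(0,.026)]
def hullmask(pts,S=4):
    m=np.zeros((400*S,640*S),np.uint8)
    h=cv2.convexHull(((pts+.5)*S).astype(np.float32))
    cv2.fillConvexPoly(m,np.round(h).astype(np.int32),1)
    return cv2.resize(m.astype(np.float32),(640,400),interpolation=cv2.INTER_AREA)
E
python3 - <<'E'
from station import vision,silhouettes
from h import *
import pickle
P={n:vision.camera(n) for n in("top","side")}
pickle.dump(P,open("P.pkl","wb"))
S={}
for t in("sorting_rack","storage_rack","vial_a","vial_d","petri_dish","pinning_block","forceps","dropper_bottle"):
    for n in P:
        r=silhouettes(t,P[n]); S[t,n]=r
        print(t,n,[(round(q["score"],2),[int(v) for v in q["extent"]],int(q["region"].sum())) for q in r][:8])
pickle.dump(S,open("S.pkl","wb"))
E
```

```text
sorting_rack top [(0.97, [371, 167, 441, 249], 1622)]
sorting_rack side [(0.66, [259, 241, 360, 310], 2091), (0.27, [344, 167, 364, 205], 514)]
storage_rack top [(0.93, [168, 190, 250, 264], 2199)]
storage_rack side [(0.66, [248, 145, 313, 188], 1223)]
vial_a top [(0.83, [462, 211, 483, 227], 223), (0.78, [415, 215, 433, 233], 217), (0.63, [373, 168, 390, 185], 161), (0.6, [390, 188, 403, 202], 158), (0.56, [403, 261, 420, 275], 189), (0.5, [401, 199, 418, 218], 190)]
vial_a side [(0.93, [281, 254, 296, 292], 511), (0.82, [227, 248, 250, 289], 539), (0.72, [298, 243, 315, 280], 476), (0.72, [286, 303, 305, 344], 711), (0.66, [321, 240, 333, 266], 355), (0.62, [336, 228, 351, 255], 342)]
vial_d top [(0.83, [462, 211, 483, 227], 223), (0.78, [415, 215, 433, 233], 217), (0.63, [373, 168, 390, 185], 161), (0.6, [390, 188, 403, 202], 158), (0.56, [403, 261, 420, 275], 189), (0.5, [401, 199, 418, 218], 190)]
vial_d side [(0.93, [281, 254, 296, 292], 511), (0.82, [227, 248, 250, 289], 539), (0.72, [298, 243, 315, 280], 476), (0.72, [286, 303, 305, 344], 711), (0.66, [321, 240, 333, 266], 355), (0.62, [336, 228, 351, 255], 342)]
petri_dish top [(0.85, [274, 246, 298, 273], 553)]
petri_dish side [(0.78, [243, 195, 271, 208], 311)]
pinning_block top [(0.7, [279, 192, 310, 223], 891)]
pinning_block side [(0.66, [287, 192, 323, 214], 602)]
forceps top [(0.68, [290, 148, 293, 156], 17), (0.37, [417, 215, 433, 231], 235)]
forceps side [(0.8, [357, 197, 411, 201], 228)]
dropper_bottle top [(0.75, [269, 146, 289, 168], 371)]
dropper_bottle side [(0.91, [343, 168, 363, 203], 507)]
```

```bash
cat > fit.py <<'E'
from h import *
import pickle
P=pickle.load(open("P.pkl","rb")); S=pickle.load(open("S.pkl","rb"))
def iou(a,b): return np.minimum(a,b).sum()/np.maximum(a,b).sum()
def fitrack(t,guess,views):
    T={}
    for n in views:
        m=S[t,n][0]["region"].astype(np.uint8)
        if n=="top":
            h=cv2.convexHull(cv2.findNonZero(m)); m=m.copy(); cv2.fillConvexPoly(m,h,1)
        T[n]=m.astype(np.float32)
    f=lambda q:-sum(iou(T[n],hullmask(proj(P[n],place(q,BOX)))) for n in views)
    r=minimize(f,guess,method="Nelder-Mead",options=dict(initial_simplex=np.array(guess)+np.array([[0,0,0],[.01,0,0],[0,.01,0],[0,0,.1]]),maxiter=150))
    return r.x,r.fun
top=P["top"]; R={}
for t,a,b in(("sorting_rack",(434,238),(374,175)),("storage_rack",(240,256),(174,200))):
    A,B=back(top,a,.026),back(top,b,.026); c=(A+B)/2; d=B-A
    g=[*c,np.arctan2(d[1],d[0])]
    for v in(["top"],["side"],["top","side"]):
        if t=="sorting_rack" and v==["side"]: continue
        q,fu=fitrack(t,g,v); print(t,v,np.round(q,4),round(fu,3)); 
        if v==["top"]: R[t]=q
pickle.dump(R,open("R.pkl","wb"))
th=np.linspace(0,2*np.pi,16)
def cyl(x,y,z0,z1,r=.0133): return np.array([(x+r*np.cos(a),y+r*np.sin(a),z) for a in th for z in(z0,z1)])
for t in R:
  cells=place(R[t],[(x,0,.004) for x in(-.0705,-.0235,.0235,.0705)]); print(t,"cells",np.round(cells[:,:2],4).tolist())
  if t=="sorting_rack":
    for i,c in enumerate(cells):
      M={}
      for n in P:
        u=proj(P[n],[(c[0],c[1],.055)])[0]
        q=min(S["vial_a",n],key=lambda q:np.hypot((q["extent"][0]+q["extent"][2])/2-u[0],(q["extent"][1]+q["extent"][3])/2-u[1]))
        M[n]=q["region"].astype(np.float32)
      for hh in(.058,.066,.074,.082):
        f=lambda q:-sum(iou(M[n],hullmask(proj(P[n],cyl(q[0],q[1],zb,.004+hh)))) for n,zb in(("top",.02),("side",.015)))
        r=minimize(f,c[:2],method="Nelder-Mead",options=dict(initial_simplex=c[:2]+np.array([[0,0],[.006,0],[0,.006]]),maxiter=80))
        print(i+1,hh,np.round(r.x,4),np.round((r.x-c[:2])*1e3,1),round(r.fun,3))
for t,z in(("petri_dish",.008),("pinning_block",.02),("dropper_bottle",.07)):
    e=S[t,"top"][0]["extent"]; print(t,np.round(back(top,((e[0]+e[2])/2,(e[1]+e[3])/2),z),3))
for nm,e in(("purple",(403,261,420,275)),("red",(462,211,483,227))): print(nm,np.round(back(top,((e[0]+e[2])/2,(e[1]+e[3])/2),.045),3))
def crop(n,x,y,w,h,s): return cv2.resize(P[n]["pixels"][y:y+h,x:x+w,::-1],None,fx=s,fy=s,interpolation=cv2.INTER_CUBIC)
im=[]
for t,(n,x,y,w,h) in (("sorting_rack",("top",355,155,100,100)),("sorting_rack",("side",240,215,130,100)),("storage_rack",("top",160,180,100,100)),("storage_rack",("side",240,140,100,60))):
    s=4; c=crop(n,x,y,w,h,s)
    Q=place(R[t],[(-.12,-.0255,.026),(.096,-.0255,.026),(.096,.0255,.026),(-.12,.0255,.026)])
    cv2.polylines(c,[np.int32((proj(P[n],Q)-[x,y]+.5)*s)],True,(0,255,0),1)
    if n=="side" and t[1:3]=="or": im.append(c)
    else: im.append(c)
W=np.zeros((600,800,3),np.uint8); k=0
for c,(x,y,s) in zip(im,((0,0,.75),(400,0,.75),(0,300,.75),(400,300,.9))):
    c=cv2.resize(c,None,fx=s,fy=s); W[y:y+c.shape[0],x:x+c.shape[1]]=c[:600-y,:800-x]
cv2.imwrite("pics/fit.png",W)
E
python3 fit.py
```

```text
sorting_rack ['top'] [ 0.4966 -0.249   0.5601] -0.935
sorting_rack ['top', 'side'] [ 0.4983 -0.2486  0.5476] -1.577
storage_rack ['top'] [0.501  0.2006 0.7492] -0.944
storage_rack ['side'] [0.5028 0.2085 0.7634] -0.952
storage_rack ['top', 'side'] [0.5002 0.2023 0.7472] -1.813
sorting_rack cells [[0.4369, -0.2864], [0.4767, -0.2615], [0.5166, -0.2365], [0.5564, -0.2115]]
1 0.058 [ 0.4402 -0.2896] [ 3.3 -3.1] -1.435
1 0.066 [ 0.4395 -0.2893] [ 2.6 -2.9] -1.573
1 0.074 [ 0.4394 -0.2886] [ 2.5 -2.2] -1.716
1 0.082 [ 0.4387 -0.2876] [ 1.8 -1.2] -1.73
2 0.058 [ 0.4782 -0.262 ] [ 1.5 -0.6] -1.522
2 0.066 [ 0.4783 -0.261 ] [1.5 0.5] -1.654
2 0.074 [ 0.4776 -0.2601] [0.9 1.3] -1.72
2 0.082 [ 0.4778 -0.2603] [1.1 1.2] -1.606
3 0.058 [ 0.5182 -0.237 ] [ 1.7 -0.5] -1.697
3 0.066 [ 0.5184 -0.2376] [ 1.8 -1.1] -1.617
3 0.074 [ 0.518  -0.2375] [ 1.5 -1.1] -1.471
3 0.082 [ 0.5182 -0.2376] [ 1.6 -1.1] -1.357
4 0.058 [ 0.5603 -0.2102] [3.9 1.3] -1.62
4 0.066 [ 0.5599 -0.2105] [3.5 1. ] -1.603
4 0.074 [ 0.5599 -0.21  ] [3.5 1.5] -1.463
4 0.082 [ 0.5603 -0.2103] [3.9 1.2] -1.345
storage_rack cells [[0.4493, 0.1526], [0.4837, 0.1846], [0.5182, 0.2166], [0.5526, 0.2486]]
petri_dish [0.401 0.026]
pinning_block [ 0.515 -0.007]
dropper_bottle [0.625 0.013]
purple [ 0.346 -0.245]
red [ 0.436 -0.399]
```

View pics/fit.png

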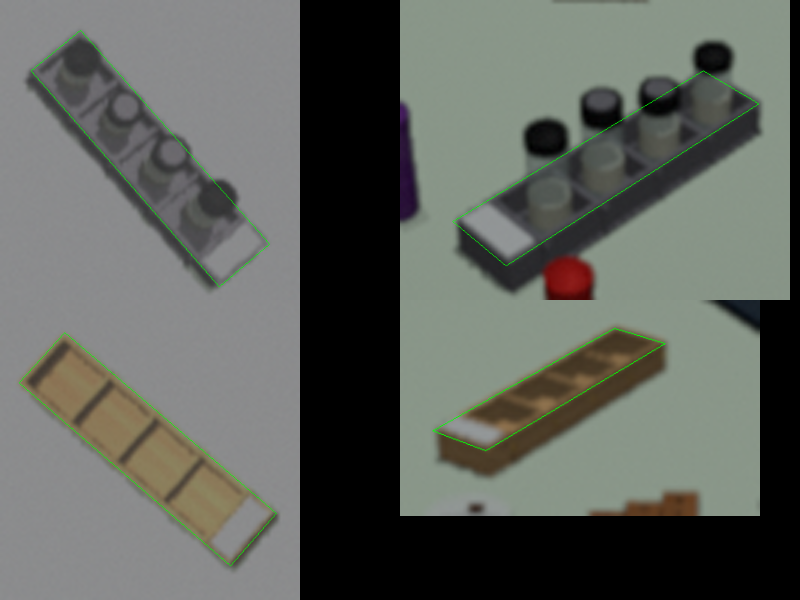

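Fits are good. From the label, the vials are d (82), c (74), a (58) and b (66). The gripper will close across the row, with its tips kept above the rims. Now a planner helper.

```bash
cat > go.py <<'E'
import sys,numpy as np
from scipy.spatial.transform import Rotation as Rt
from station import status
o=status.get_obs(); x,y,z,yaw=map(float,sys.argv[1:5])
R0=Rt.from_euler("xyz",o["eef_rot"]); d=R0.inv().apply(np.array([x,y,z])-o["ee_pos"])
r=(R0.inv()*Rt.from_euler("xyz",[np.pi,0,yaw])).as_rotvec()
print("t",round(o["time_s"],2),"shift",np.round(d/.5,4),"turn",np.round(r/(np.pi/2),4),"rows",np.ceil(max(np.linalg.norm(d)/.05,np.degrees(np.linalg.norm(r))/8.59)))
E
python3 go.py .4385 -.288 .2 .555
```

```text
t 1.0 shift [-1.0379 -1.254   0.0109] turn [ 0.     -0.      1.3705] rows 17.0
```

```bash
python3 -m pendant '[-0.62,-0.75,0,0,0,0.8,1, -0.62,-0.75,0,0,0,0.8,1, -0.62,-0.75,0,0,0,0.8,1, -0.62,-0.75,0,0,0,0.8,1, -0.62,-0.75,0,0,0,0.8,1, -0.62,-0.75,0,0,0,0.8,1, -0.62,-0.75,0,0,0,0.8,1, -0.62,-0.75,0,0,0,0.8,1, -0.62,-0.75,0,0,0,0.8,1, -0.62,-0.75,0,0,0,0.8,1, -0.62,-0.75,0,0,0,0.8,1]' 20; python3 go.py .4385 -.288 .2 .555
```

```text
time_s: 2.1
ee_pos: [0.3554, 0.0253, 0.2056]
eef_rot: [3.141, 0.0, 1.446]
force: [-0.3, 0.3, 0.2]
grip_width: 0.0937
grip_force: 0.0
t 2.1 shift [-0.6011  0.2428  0.0116] turn [5.000e-04 1.000e-04 5.672e-01] rows 7.0
```

```bash
python3 -m pendant '[-0.601,0.243,0.011,0,0,0.567,1, -0.601,0.243,0.011,0,0,0.567,1, -0.601,0.243,0.011,0,0,0.567,1, -0.601,0.243,0.011,0,0,0.567,1, -0.601,0.243,0.011,0,0,0.567,1, -0.601,0.243,0.011,0,0,0.567,1, -0.601,0.243,0.011,0,0,0.567,1, -0.601,0.243,0.011,0,0,0.567,1, -0.601,0.243,0.011,0,0,0.567,1, -0.601,0.243,0.011,0,0,0.567,1]'; python3 go.py .4385 -.288 .2 .555
python3 - <<'E'
from station import vision; import cv2,pickle
p=vision.camera("wrist"); pickle.dump(p,open("w1.pkl","wb")); cv2.imwrite("pics/w1.png",p["pixels"][:,:,::-1])
from h import *
from station import silhouettes
for q in silhouettes("vial_a",p): print(round(q["score"],2),[int(v) for v in q["extent"]])
print(proj(p,[(.4385,-.288,.086),(.4385,-.288,.05),(.4385,-.288,.004)]).round())
E
```

```text
time_s: 3.1
ee_pos: [0.4398, -0.2831, 0.2001]
eef_rot: [-3.142, -0.0, 0.562]
force: [1.5, 0.1, -0.5]
grip_width: 0.094
grip_force: 0.0
t 3.1 shift [-0.0075  0.007   0.0002] turn [-0.     -0.0001  0.0044] rows 1.0
0.96 [318, 34, 343, 74]
0.88 [316, 135, 342, 160]
0.86 [318, 88, 340, 118]
0.86 [319, 171, 341, 203]
0.66 [255, 205, 279, 248]
0.61 [384, 209, 409, 236]
[[327. 197.]
 [327. 188.]
 [326. 179.]]
```

View pics/w1.png

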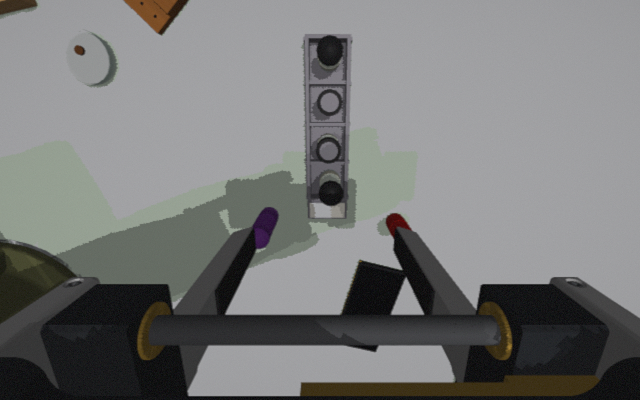

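The wrist view has the four caps in one column at about (331,192), (329,150), (330,102) and (330,50), with the label at (327,210). Next I back-project them and check against the racks.

Run:
```python
from h import *; import pickle
p=pickle.load(open("w1.pkl","rb"))
for uv,z in(((331,192),.079),((329,150),.078),((330,102),.062),((330.5,50),.063)): print(back(p,uv,z).round(4))
for uv in((304.5,35),(351,35),(346.5,218),(308,218)): print(back(p,uv,.026).round(4))
c=[back(p,uv,.026) for uv in((304.5,35),(351,35),(346.5,218),(308,218))]
L=(c[2]+c[3])/2;F=(c[0]+c[1])/2;d=F-L;print("len",np.linalg.norm(d),"yaw",np.arctan2(d[1],d[0]),"orig",L+d/np.linalg.norm(d)*.12)
```

```text
[ 0.4437 -0.2899]
[ 0.4808 -0.2637]
[ 0.522 -0.239]
[ 0.5638 -0.2129]
[ 0.5672 -0.1778]
[ 0.5944 -0.221 ]
[ 0.4128 -0.3353]
[ 0.3858 -0.2925]
len 0.21458651766097014 yaw 0.5628678164156778 orig [ 0.50079164 -0.24986448]
```

```bash
python3 go.py .441 -.289 .034 .56
```

```text
t 3.2 shift [-0.0042  0.0108  0.3327] turn [ 0.0003 -0.0002  0.0013] rows 4.0
```

```bash
python3 -m pendant '[-0.004,0.011,0.0,0,0,0,1, -0.004,0.011,0.0,0,0,0,1, -0.004,0.011,0.09,0,0,0,1, -0.004,0.011,0.18,0,0,0,1, -0.004,0.011,0.26,0,0,0,1, -0.004,0.011,0.31,0,0,0,1, -0.004,0.011,0.332,0,0,0,1, -0.004,0.011,0.332,0,0,0,1, -0.004,0.011,0.332,0,0,0,1]'; python3 -m pendant '[0,0,0,0,0,0,-1, 0,0,0,0,0,0,-1, 0,0,0,0,0,0,-1, 0,0,0,0,0,0,-1, 0,0,0,0,0,0,-1, 0,0,0,0,0,0,-1, 0,0,0,0,0,0,-1, 0,0,0,0,0,0,-1, 0,0,0,0,0,0,-1, 0,0,0,0,0,0,-1]' 20
```

```text
time_s: 4.1
ee_pos: [0.4414, -0.2905, 0.0352]
eef_rot: [3.14, -0.001, 0.561]
force: [0.9, -0.4, -0.3]
grip_width: 0.0941
grip_force: 0.0
time_s: 5.1
ee_pos: [0.4408, -0.2901, 0.0339]
eef_rot: [-3.142, 0.0, 0.56]
force: [0.3, -0.4, 0.4]
grip_width: 0.0261
grip_force: 20.0
```

Gripped at 26 mm on the glass. I lift and head for the storage rack.

```bash
python3 -m pendant '[0,0,-0.04,0,0,0,-1, 0,0,-0.1,0,0,0,-1, 0,0,-0.19,0,0,0,-1, 0,0,-0.28,0,0,0,-1, 0,0,-0.332,0,0,0,-1, 0,0,-0.332,0,0,0,-1, 0,0,-0.332,0,0,0,-1]'; python3 go.py .449 .153 .2 .748
```

```text
time_s: 5.8
ee_pos: [0.4407, -0.29, 0.1996]
eef_rot: [3.142, 0.0, 0.561]
force: [-0.5, 0.3, -0.9]
grip_width: 0.0259
grip_force: 20.0
t 5.8 shift [ 0.4851 -0.7416 -0.0008] turn [ 0.      0.     -0.1193] rows 9.0
```

```bash
python3 -m pendant '[0.03,-0.045,0,0,0,-0.01,-1, 0.07,-0.107,0,0,0,-0.02,-1, 0.12,-0.183,0,0,0,-0.03,-1, 0.17,-0.26,0,0,0,-0.04,-1, 0.22,-0.336,0,0,0,-0.055,-1, 0.27,-0.413,0,0,0,-0.067,-1, 0.32,-0.489,0,0,0,-0.08,-1, 0.37,-0.566,0,0,0,-0.09,-1, 0.42,-0.642,0,0,0,-0.1,-1, 0.46,-0.703,0,0,0,-0.11,-1, 0.48,-0.734,0,0,0,-0.119,-1, 0.485,-0.742,0,0,0,-0.119,-1]';python3 -m pendant '[0,0,0,0,0,0,-1, 0,0,0,0,0,0,-1, 0,0,0,0,0,0,-1]'; python3 go.py .449 .153 .2 .748
python3 - <<'E'
from station import vision; import cv2,pickle
p=vision.camera("wrist"); pickle.dump(p,open("w2.pkl","wb")); cv2.imwrite("pics/w2.png",p["pixels"][:,:,::-1])
E
```

```text
time_s: 7.0
ee_pos: [0.4482, 0.1546, 0.1983]
eef_rot: [-3.14, 0.002, 0.75]
force: [0.1, 0.1, 0.0]
grip_width: 0.026
grip_force: 20.0
time_s: 7.3
ee_pos: [0.449, 0.1521, 0.1997]
eef_rot: [-3.142, 0.0, 0.746]
force: [-0.8, -1.0, 0.4]
grip_width: 0.0261
grip_force: 20.0
t 7.3 shift [ 0.0012 -0.0014 -0.0006] turn [-0.0001  0.0003 -0.0013] rows 1.0
```

View pics/w2.png

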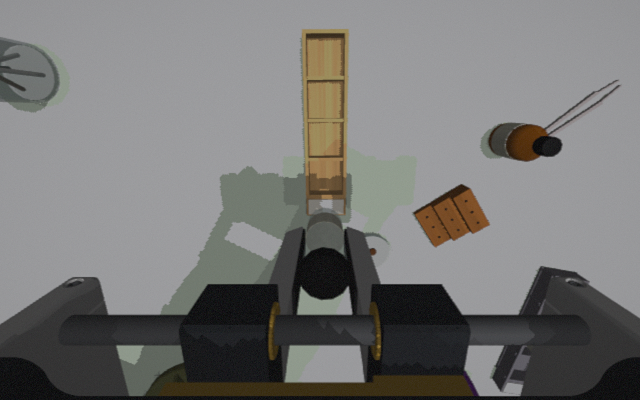

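The vial hangs upright between the pads at (324,240). The storage rack's rim runs from (302,30)/(349,30) at the far end to the label near (307,213)/(346,213).

Run:
```python
from h import *; import pickle
p=pickle.load(open("w2.pkl","rb"))
c=[back(p,uv,.026) for uv in((302.5,30),(349,30),(346,214),(307.5,214))]
L=(c[2]+c[3])/2;F=(c[0]+c[1])/2;d=F-L;l=np.linalg.norm(d);u=d/l
print("len",l,"yaw",np.arctan2(d[1],d[0]),"orig",F-u*.096,"cells",[(F-u*(.096-x)).round(4) for x in(-.0705,-.0235,.0235,.0705)])
```

```text
len 0.21366871614065938 yaw 0.7540410345471922 orig [0.50434748 0.19903562] cells [array([0.453 , 0.1508]), array([0.4872, 0.1829]), array([0.5215, 0.2151]), array([0.5557, 0.2473])]
```

```bash
python3 go.py .451 .152 .035 .75
```

```text
t 7.35 shift [0.0026 0.0029 0.3296] turn [-0.      0.0001 -0.0026] rows 4.0
```

```bash
python3 -m pendant '[0.003,0.003,0.05,0,0,-0.003,-1, 0.003,0.003,0.13,0,0,-0.003,-1, 0.003,0.003,0.2,0,0,-0.003,-1, 0.003,0.003,0.25,0,0,-0.003,-1, 0.003,0.003,0.29,0,0,-0.003,-1, 0.003,0.003,0.31,0,0,-0.003,-1, 0.003,0.003,0.322,0,0,-0.003,-1, 0.003,0.003,0.33,0,0,-0.003,-1, 0.003,0.003,0.33,0,0,-0.003,-1, 0.003,0.003,0.33,0,0,-0.003,-1]'
```

```text
time_s: 8.35
ee_pos: [0.4515, 0.1531, 0.0356]
eef_rot: [3.141, -0.001, 0.752]
force: [-0.2, 0.4, -0.1]
grip_width: 0.0262
grip_force: 20.0
```

Release, rise, and plan the return.

```bash
python3 -m pendant '[0,0,0.001,0,0,0,0.4, 0,0,0.001,0,0,0,0.4, 0,0,0.001,0,0,0,0.4, 0,0,0.001,0,0,0,0.4, 0,0,0.001,0,0,0,0.4, 0,0,0.001,0,0,0,0.4]'; python3 -m pendant '[0,0,-0.05,0,0,0,0.4, 0,0,-0.12,0,0,0,0.4, 0,0,-0.21,0,0,0,0.4, 0,0,-0.29,0,0,0,0.4, 0,0,-0.33,0,0,0,0.4, 0,0,-0.33,0,0,0,0.4]'; python3 go.py .480 -.2625 .2 .56;  python3 - <<'E'
from station import vision,silhouettes; import cv2
from h import *
p=vision.camera("side"); cv2.imwrite("pics/s2.png",cv2.resize(p["pixels"][120:300,180:420,::-1],None,fx=2,fy=2))
E
```

```text
time_s: 8.95
ee_pos: [0.4511, 0.153, 0.0345]
eef_rot: [-3.142, 0.0, 0.752]
force: [-0.1, -0.1, 0.4]
grip_width: 0.0655
grip_force: 0.0
time_s: 9.55
ee_pos: [0.4521, 0.1532, 0.2022]
eef_rot: [3.139, -0.004, 0.752]
force: [0.3, -0.5, -1.0]
grip_width: 0.0658
grip_force: 0.0
t 9.55 shift [-0.5274  0.6453  0.0036] turn [ 0.0013 -0.003   0.1223] rows 9.0
```

View pics/s2.png

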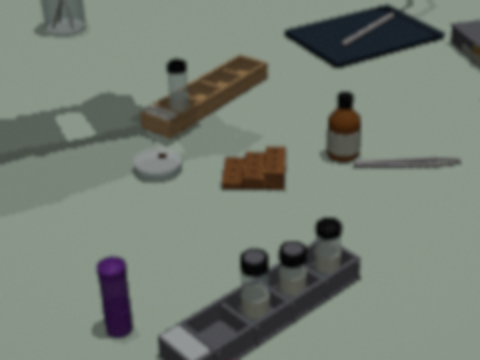

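Vial d stands upright in the storage rack's first cell, at about (177,88) in the crop, and three vials remain in the grey rack. Next comes vial c.

```bash
python3 -m pendant '[-0.04,0.049,0,0,0,0.01,0.4, -0.1,0.122,0,0,0,0.03,0.4, -0.16,0.196,0,0,0,0.04,0.4, -0.22,0.27,0,0,0,0.05,0.4, -0.28,0.343,0,0,0,0.06,0.6, -0.34,0.416,0,0,0,0.08,0.6, -0.4,0.489,0,0,0,0.09,0.6, -0.45,0.55,0,0,0,0.1,0.6, -0.49,0.6,0.003,0,0,0.11,0.6, -0.515,0.63,0.003,0,0,0.122,0.6, -0.527,0.645,0.003,0,0,0.122,0.6, -0.527,0.645,0.003,0,0,0.122,0.6]'; python3 -m pendant '[0,0,0,0,0,0,0.6, 0,0,0,0,0,0,0.6, 0,0,0,0,0,0,0.6]';python3 go.py .480 -.2625 .034 .56
```

```text
time_s: 10.8
ee_pos: [0.4787, -0.2628, 0.1965]
eef_rot: [-3.14, 0.001, 0.56]
force: [0.5, 0.3, 0.3]
grip_width: 0.0749
grip_force: 0.0
time_s: 11.1
ee_pos: [0.4792, -0.2617, 0.1981]
eef_rot: [3.141, -0.0, 0.562]
force: [-0.6, 0.4, 1.0]
grip_width: 0.0756
grip_force: 0.0
t 11.1 shift [0.0006 0.0021 0.3281] turn [ 0.0001 -0.0001  0.0011] rows 4.0
```

```bash
python3 -m pendant '[0.001,0.002,0.06,0,0,0,0.6, 0.001,0.002,0.14,0,0,0,0.6, 0.001,0.002,0.22,0,0,0,0.6, 0.001,0.002,0.28,0,0,0,0.6, 0.001,0.002,0.315,0,0,0,0.6, 0.001,0.002,0.328,0,0,0,0.6, 0.001,0.002,0.328,0,0,0,0.6, 0.001,0.002,0.328,0,0,0,0.6]'; python3 -m pendant '[0,0,0,0,0,0,-1, 0,0,0,0,0,0,-1, 0,0,0,0,0,0,-1, 0,0,0,0,0,0,-1, 0,0,0,0,0,0,-1, 0,0,0,0,0,0,-1, 0,0,0,0,0,0,-1, 0,0,0,0,0,0,-1, 0,0,0,0,0,0,-1]' 20;  python3 -m pendant '[0,0,-0.04,0,0,0,-1, 0,0,-0.1,0,0,0,-1, 0,0,-0.19,0,0,0,-1, 0,0,-0.28,0,0,0,-1, 0,0,-0.332,0,0,0,-1, 0,0,-0.332,0,0,0,-1, 0,0,-0.332,0,0,0,-1]'; python3 go.py .4855 .184 .2 .75
```

```text
time_s: 11.9
ee_pos: [0.4806, -0.2633, 0.0351]
eef_rot: [3.14, -0.001, 0.561]
force: [-0.5, 0.0, 0.6]
grip_width: 0.075
grip_force: 0.0
time_s: 12.8
ee_pos: [0.48, -0.2631, 0.0339]
eef_rot: [-3.142, 0.0, 0.561]
force: [0.1, 0.2, -0.0]
grip_width: 0.0265
grip_force: 20.0
time_s: 13.5
ee_pos: [0.4799, -0.2631, 0.1996]
eef_rot: [-3.142, 0.0, 0.561]
force: [-0.0, 0.2, -0.3]
grip_width: 0.0269
grip_force: 20.0
t 13.5 shift [ 0.4849 -0.7513 -0.0008] turn [-0.      0.     -0.1206] rows 9.0
```

```bash
python3 -m pendant '[0.03,-0.046,0,0,0,-0.01,-1, 0.07,-0.108,0,0,0,-0.02,-1, 0.12,-0.186,0,0,0,-0.03,-1, 0.17,-0.263,0,0,0,-0.04,-1, 0.22,-0.341,0,0,0,-0.055,-1, 0.27,-0.418,0,0,0,-0.067,-1, 0.32,-0.496,0,0,0,-0.08,-1, 0.37,-0.573,0,0,0,-0.09,-1, 0.42,-0.651,0,0,0,-0.1,-1, 0.46,-0.713,0,0,0,-0.11,-1, 0.48,-0.744,0,0,0,-0.12,-1, 0.485,-0.751,0,0,0,-0.12,-1]';python3 -m pendant '[0,0,0,0,0,0,-1, 0,0,0,0,0,0,-1, 0,0,0,0,0,0,-1]'; python3 go.py .4855 .184 .035 .75
```

```text
time_s: 14.7
ee_pos: [0.4849, 0.1854, 0.1981]
eef_rot: [-3.14, 0.003, 0.752]
force: [1.1, 0.1, -0.4]
grip_width: 0.0266
grip_force: 20.0
time_s: 15.0
ee_pos: [0.4858, 0.1828, 0.1997]
eef_rot: [-3.141, 0.0, 0.747]
force: [0.4, -1.1, -0.2]
grip_width: 0.0266
grip_force: 20.0
t 15.0 shift [ 0.0012 -0.0022  0.3295] turn [-0.0001  0.0002 -0.0016] rows 4.0
```

```bash
python3 -m pendant '[0.001,-0.002,0.05,0,0,0,-1, 0.001,-0.002,0.13,0,0,0,-1, 0.001,-0.002,0.2,0,0,0,-1, 0.001,-0.002,0.25,0,0,0,-1, 0.001,-0.002,0.29,0,0,0,-1, 0.001,-0.002,0.31,0,0,0,-1, 0.001,-0.002,0.322,0,0,0,-1, 0.001,-0.002,0.33,0,0,0,-1, 0.001,-0.002,0.33,0,0,0,-1, 0.001,-0.002,0.33,0,0,0,-1]'; python3 -m pendant '[0,0,0.001,0,0,0,0.4, 0,0,0.001,0,0,0,0.4, 0,0,0.001,0,0,0,0.4, 0,0,0.001,0,0,0,0.4, 0,0,0.001,0,0,0,0.4, 0,0,0.001,0,0,0,0.4]'; python3 -m pendant '[0,0,-0.05,0,0,0,0.4, 0,0,-0.12,0,0,0,0.4, 0,0,-0.21,0,0,0,0.4, 0,0,-0.29,0,0,0,0.4, 0,0,-0.33,0,0,0,0.4, 0,0,-0.33,0,0,0,0.4, 0,0,-0.33,0,0,0,0.4]'; python3 go.py .520 -.238 .2 .56;  python3 - <<'E'
from station import vision; import cv2
p=vision.camera("side"); cv2.imwrite("pics/s3.png",cv2.resize(p["pixels"][120:300,180:420,::-1],None,fx=2,fy=2))
E
```

```text
time_s: 16.0
ee_pos: [0.4858, 0.185, 0.0356]
eef_rot: [3.141, -0.001, 0.749]
force: [-0.2, -0.2, -0.6]
grip_width: 0.0263
grip_force: 20.0
time_s: 16.6
ee_pos: [0.4855, 0.1849, 0.0345]
eef_rot: [3.142, -0.0, 0.749]
force: [-0.7, 0.7, 0.1]
grip_width: 0.0651
grip_force: 0.0
time_s: 17.3
ee_pos: [0.4852, 0.1848, 0.1987]
eef_rot: [-3.141, 0.0, 0.749]
force: [0.6, -0.0, -0.3]
grip_width: 0.0658
grip_force: 0.0
t 17.3 shift [-0.5248  0.6667 -0.0024] turn [-1.000e-04  3.000e-04  1.203e-01] rows 9.0
```

View pics/s3.png

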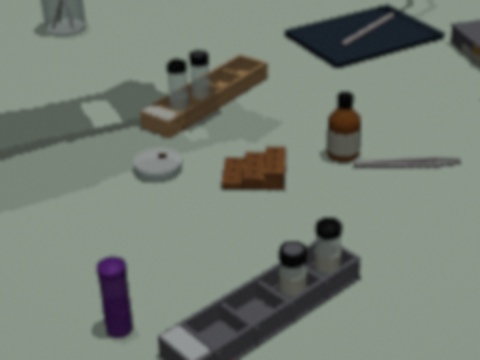

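Vials d and c stand upright in storage cells 1 and 2, at (177,85) and (200,75). Nothing else has moved. Next is vial a, gripped on its cap with the TCP at 36 mm.

```bash
python3 -m pendant '[-0.04,0.051,0,0,0,0.01,0.4, -0.1,0.127,0,0,0,0.03,0.4, -0.16,0.203,0,0,0,0.04,0.4, -0.22,0.28,0,0,0,0.05,0.4, -0.28,0.356,0,0,0,0.06,0.6, -0.34,0.432,0,0,0,0.08,0.6, -0.4,0.508,0,0,0,0.09,0.6, -0.45,0.572,0,0,0,0.1,0.6, -0.49,0.622,-0.002,0,0,0.11,0.6, -0.515,0.654,-0.002,0,0,0.12,0.6, -0.525,0.667,-0.002,0,0,0.12,0.6, -0.525,0.667,-0.002,0,0,0.12,0.6]'; python3 -m pendant '[0,0,0,0,0,0,0.6, 0,0,0,0,0,0,0.6, 0,0,0,0,0,0,0.6]';python3 go.py .520 -.238 .036 .56
```

```text
time_s: 18.55
ee_pos: [0.5199, -0.2383, 0.1991]
eef_rot: [-3.14, 0.001, 0.56]
force: [0.8, 0.2, -0.3]
grip_width: 0.0751
grip_force: 0.0
time_s: 18.85
ee_pos: [0.5204, -0.2372, 0.2005]
eef_rot: [3.142, -0.0, 0.562]
force: [0.1, -0.5, -0.3]
grip_width: 0.0756
grip_force: 0.0
t 18.85 shift [-0.0016  0.0008  0.3291] turn [ 0.     -0.      0.0011] rows 4.0
```

```bash
python3 -m pendant '[-0.002,0.001,0.06,0,0,0,0.6, -0.002,0.001,0.14,0,0,0,0.6, -0.002,0.001,0.22,0,0,0,0.6, -0.002,0.001,0.28,0,0,0,0.6, -0.002,0.001,0.315,0,0,0,0.6, -0.002,0.001,0.329,0,0,0,0.6, -0.002,0.001,0.329,0,0,0,0.6, -0.002,0.001,0.329,0,0,0,0.6]'; python3 -m pendant '[0,0,0,0,0,0,-1, 0,0,0,0,0,0,-1, 0,0,0,0,0,0,-1, 0,0,0,0,0,0,-1, 0,0,0,0,0,0,-1, 0,0,0,0,0,0,-1, 0,0,0,0,0,0,-1, 0,0,0,0,0,0,-1, 0,0,0,0,0,0,-1]' 20;  python3 -m pendant '[0,0,-0.04,0,0,0,-1, 0,0,-0.1,0,0,0,-1, 0,0,-0.19,0,0,0,-1, 0,0,-0.28,0,0,0,-1, 0,0,-0.328,0,0,0,-1, 0,0,-0.328,0,0,0,-1, 0,0,-0.328,0,0,0,-1]'; python3 go.py .520 .216 .2 .75
```

```text
time_s: 19.65
ee_pos: [0.5203, -0.2392, 0.0371]
eef_rot: [3.14, -0.001, 0.561]
force: [-0.0, 0.6, 0.2]
grip_width: 0.0755
grip_force: 0.0
time_s: 20.55
ee_pos: [0.5197, -0.239, 0.0359]
eef_rot: [3.142, -0.0, 0.56]
force: [-0.4, 0.9, 0.0]
grip_width: 0.0266
grip_force: 20.0
time_s: 21.25
ee_pos: [0.5195, -0.2389, 0.1992]
eef_rot: [-3.141, 0.0, 0.561]
force: [-0.2, -0.3, -0.8]
grip_width: 0.0262
grip_force: 20.0
t 21.25 shift [ 0.4845 -0.7701 -0.0013] turn [-3.000e-04  1.000e-04 -1.206e-01] rows 10.0
```

```bash
python3 -m pendant '[0.03,-0.048,0,0,0,-0.01,-1, 0.07,-0.111,0,0,0,-0.02,-1, 0.12,-0.191,0,0,0,-0.03,-1, 0.17,-0.27,0,0,0,-0.04,-1, 0.22,-0.35,0,0,0,-0.055,-1, 0.27,-0.429,0,0,0,-0.067,-1, 0.32,-0.509,0,0,0,-0.08,-1, 0.37,-0.588,0,0,0,-0.09,-1, 0.42,-0.668,0,0,0,-0.1,-1, 0.46,-0.731,0,0,0,-0.11,-1, 0.48,-0.763,0,0,0,-0.12,-1, 0.485,-0.77,0,0,0,-0.12,-1]';python3 -m pendant '[0,0,0,0,0,0,-1, 0,0,0,0,0,0,-1, 0,0,0,0,0,0,-1]'; python3 go.py .520 .216 .037 .75
```

```text
time_s: 22.45
ee_pos: [0.5195, 0.2176, 0.1977]
eef_rot: [-3.14, 0.003, 0.752]
force: [0.3, 0.1, -0.9]
grip_width: 0.0265
grip_force: 20.0
time_s: 22.75
ee_pos: [0.5206, 0.2148, 0.1998]
eef_rot: [-3.142, 0.0, 0.747]
force: [0.0, 0.1, -0.3]
grip_width: 0.0262
grip_force: 20.0
t 22.75 shift [ 0.0009 -0.0025  0.3255] turn [-0.      0.0002 -0.0017] rows 4.0
```

```bash
python3 -m pendant '[0.001,-0.002,0.05,0,0,0,-1, 0.001,-0.002,0.13,0,0,0,-1, 0.001,-0.002,0.2,0,0,0,-1, 0.001,-0.002,0.25,0,0,0,-1, 0.001,-0.002,0.285,0,0,0,-1, 0.001,-0.002,0.306,0,0,0,-1, 0.001,-0.002,0.318,0,0,0,-1, 0.001,-0.002,0.326,0,0,0,-1, 0.001,-0.002,0.326,0,0,0,-1, 0.001,-0.002,0.326,0,0,0,-1]'; python3 -m pendant '[0,0,0.001,0,0,0,0.4, 0,0,0.001,0,0,0,0.4, 0,0,0.001,0,0,0,0.4, 0,0,0.001,0,0,0,0.4, 0,0,0.001,0,0,0,0.4, 0,0,0.001,0,0,0,0.4]'; python3 -m pendant '[0,0,-0.05,0,0,0,0.4, 0,0,-0.12,0,0,0,0.4, 0,0,-0.21,0,0,0,0.4, 0,0,-0.29,0,0,0,0.4, 0,0,-0.328,0,0,0,0.4, 0,0,-0.328,0,0,0,0.4, 0,0,-0.328,0,0,0,0.4]'; python3 go.py .562 -.212 .2 .56;  python3 - <<'E'
from station import vision; import cv2
p=vision.camera("side"); cv2.imwrite("pics/s4.png",cv2.resize(p["pixels"][120:300,180:420,::-1],None,fx=2,fy=2))
E
```

```text
time_s: 23.75
ee_pos: [0.5205, 0.2171, 0.0377]
eef_rot: [3.141, -0.001, 0.749]
force: [-0.4, -0.6, 0.0]
grip_width: 0.0263
grip_force: 20.0
time_s: 24.35
ee_pos: [0.5201, 0.217, 0.0365]
eef_rot: [-3.142, 0.0, 0.749]
force: [0.1, 0.2, -0.6]
grip_width: 0.0655
grip_force: 0.0
time_s: 25.05
ee_pos: [0.5198, 0.2169, 0.1996]
eef_rot: [-3.141, 0.001, 0.749]
force: [0.3, 0.2, -0.3]
grip_width: 0.0655
grip_force: 0.0
t 25.05 shift [-0.5224  0.6857 -0.0007] turn [-0.0002  0.0005  0.1203] rows 9.0
```

View pics/s4.png

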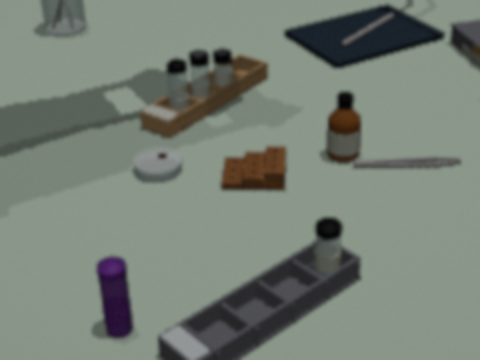

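Three vials are upright in storage cells 1 to 3 (the third at (222,67)). Only vial b is left, at (328,245).

```bash
python3 -m pendant '[-0.04,0.052,0,0,0,0.01,0.4, -0.1,0.131,0,0,0,0.03,0.4, -0.16,0.21,0,0,0,0.04,0.4, -0.22,0.289,0,0,0,0.05,0.4, -0.28,0.367,0,0,0,0.06,0.6, -0.34,0.446,0,0,0,0.08,0.6, -0.4,0.525,0,0,0,0.09,0.6, -0.45,0.59,0,0,0,0.1,0.6, -0.49,0.643,0,0,0,0.11,0.6, -0.512,0.672,0,0,0,0.12,0.6, -0.522,0.686,0,0,0,0.12,0.6, -0.522,0.686,0,0,0,0.12,0.6]'; python3 -m pendant '[0,0,0,0,0,0,0.6, 0,0,0,0,0,0,0.6, 0,0,0,0,0,0,0.6]';python3 go.py .562 -.212 .036 .56
```

```text
time_s: 26.3
ee_pos: [0.5625, -0.2117, 0.1996]
eef_rot: [-3.141, 0.001, 0.561]
force: [0.7, 1.0, -0.1]
grip_width: 0.0752
grip_force: 0.0
time_s: 26.6
ee_pos: [0.5627, -0.2109, 0.2006]
eef_rot: [3.141, -0.0, 0.562]
force: [0.0, -0.6, -0.6]
grip_width: 0.0751
grip_force: 0.0
t 26.6 shift [-0.0023  0.0011  0.3293] turn [ 0.0001 -0.0001  0.0011] rows 4.0
```

```bash
python3 -m pendant '[-0.002,0.001,0.06,0,0,0,0.6, -0.002,0.001,0.14,0,0,0,0.6, -0.002,0.001,0.22,0,0,0,0.6, -0.002,0.001,0.28,0,0,0,0.6, -0.002,0.001,0.315,0,0,0,0.6, -0.002,0.001,0.329,0,0,0,0.6, -0.002,0.001,0.329,0,0,0,0.6, -0.002,0.001,0.329,0,0,0,0.6]'; python3 -m pendant '[0,0,0,0,0,0,-1, 0,0,0,0,0,0,-1, 0,0,0,0,0,0,-1, 0,0,0,0,0,0,-1, 0,0,0,0,0,0,-1, 0,0,0,0,0,0,-1, 0,0,0,0,0,0,-1, 0,0,0,0,0,0,-1, 0,0,0,0,0,0,-1]' 20;  python3 -m pendant '[0,0,-0.04,0,0,0,-1, 0,0,-0.1,0,0,0,-1, 0,0,-0.19,0,0,0,-1, 0,0,-0.28,0,0,0,-1, 0,0,-0.328,0,0,0,-1, 0,0,-0.328,0,0,0,-1, 0,0,-0.328,0,0,0,-1]'; python3 go.py .554 .248 .2 .75
```

```text
time_s: 27.4
ee_pos: [0.5625, -0.2129, 0.0371]
eef_rot: [3.14, -0.001, 0.561]
force: [-0.8, -0.1, 0.3]
grip_width: 0.0754
grip_force: 0.0
time_s: 28.3
ee_pos: [0.5619, -0.2128, 0.0359]
eef_rot: [-3.142, 0.0, 0.561]
force: [0.0, 0.6, 0.4]
grip_width: 0.0262
grip_force: 20.0
time_s: 29.0
ee_pos: [0.5618, -0.2128, 0.1994]
eef_rot: [-3.141, 0.0, 0.561]
force: [-0.2, -0.5, -1.1]
grip_width: 0.0259
grip_force: 20.0
t 29.0 shift [ 0.4768 -0.7888 -0.0011] turn [-2.000e-04  1.000e-04 -1.206e-01] rows 10.0
```

```bash
python3 -m pendant '[0.03,-0.05,0,0,0,-0.01,-1, 0.07,-0.116,0,0,0,-0.02,-1, 0.12,-0.199,0,0,0,-0.03,-1, 0.17,-0.281,0,0,0,-0.04,-1, 0.22,-0.364,0,0,0,-0.055,-1, 0.27,-0.447,0,0,0,-0.067,-1, 0.32,-0.53,0,0,0,-0.08,-1, 0.37,-0.612,0,0,0,-0.09,-1, 0.42,-0.695,0,0,0,-0.1,-1, 0.455,-0.753,0,0,0,-0.11,-1, 0.472,-0.781,0,0,0,-0.12,-1, 0.477,-0.789,0,0,0,-0.12,-1]';python3 -m pendant '[0,0,0,0,0,0,-1, 0,0,0,0,0,0,-1, 0,0,0,0,0,0,-1]'; python3 go.py .554 .248 .037 .75
```

```text
time_s: 30.2
ee_pos: [0.5536, 0.2491, 0.1983]
eef_rot: [-3.141, 0.002, 0.751]
force: [0.0, -0.6, -0.1]
grip_width: 0.0265
grip_force: 20.0
time_s: 30.5
ee_pos: [0.5545, 0.2468, 0.2]
eef_rot: [3.141, 0.0, 0.747]
force: [-0.1, 0.7, -0.3]
grip_width: 0.0258
grip_force: 20.0
t 30.5 shift [ 0.0009 -0.0026  0.3259] turn [ 0.0001  0.     -0.0017] rows 4.0
```

```bash
python3 -m pendant '[0.001,-0.002,0.05,0,0,0,-1, 0.001,-0.002,0.13,0,0,0,-1, 0.001,-0.002,0.2,0,0,0,-1, 0.001,-0.002,0.25,0,0,0,-1, 0.001,-0.002,0.285,0,0,0,-1, 0.001,-0.002,0.306,0,0,0,-1, 0.001,-0.002,0.318,0,0,0,-1, 0.001,-0.002,0.326,0,0,0,-1, 0.001,-0.002,0.326,0,0,0,-1, 0.001,-0.002,0.326,0,0,0,-1]'; python3 -m pendant '[0,0,0.001,0,0,0,0.4, 0,0,0.001,0,0,0,0.4, 0,0,0.001,0,0,0,0.4, 0,0,0.001,0,0,0,0.4, 0,0,0.001,0,0,0,0.4, 0,0,0.001,0,0,0,0.4]'; python3 -m pendant '[0,0,-0.05,0,0,0,0.4, 0,0,-0.12,0,0,0,0.4, 0,0,-0.21,0,0,0,0.4, 0,0,-0.29,0,0,0,0.4, 0,0,-0.328,0,0,0,0.4, 0,0,-0.328,0,0,0,0.4, 0,0,-0.328,0,0,0,0.4, 0,0,-0.328,0,0,0,0.4, 0,0,-0.328,0,0,0,0.4]';  python3 - <<'E'
from station import vision; import cv2,numpy as np
a=vision.camera("side")["pixels"][120:300,180:420,::-1]; b=vision.camera("wrist")["pixels"][0:240,180:440,::-1]
b=cv2.resize(b,(312,288)); a=cv2.resize(a,None,fx=2,fy=2); b=cv2.copyMakeBorder(b,0,72,0,0,cv2.BORDER_CONSTANT)
cv2.imwrite("pics/s5.png",np.hstack([a,b]))
E
```

```text
time_s: 31.5
ee_pos: [0.5542, 0.2493, 0.0377]
eef_rot: [3.141, -0.001, 0.749]
force: [-0.7, -0.3, -0.3]
grip_width: 0.0262
grip_force: 20.0
time_s: 32.1
ee_pos: [0.5539, 0.2492, 0.0365]
eef_rot: [3.142, -0.0, 0.749]
force: [-0.2, 0.1, -0.2]
grip_width: 0.0657
grip_force: 0.0
time_s: 33.0
ee_pos: [0.5535, 0.249, 0.1989]
eef_rot: [-3.141, 0.002, 0.749]
force: [-1.1, -0.8, 0.6]
grip_width: 0.0662
grip_force: 0.0
```

View pics/s5.png

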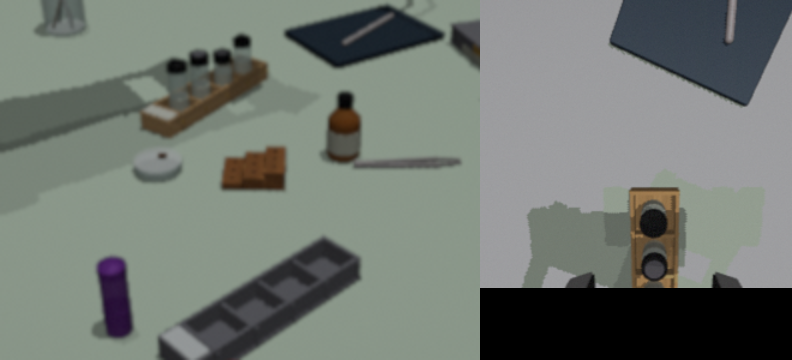

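The side view shows all four vials upright in the storage rack, with caps from (177,68) to (242,42) in the crop. The grey rack is empty, the other things in view are where they were, and the gripper is clear.

```bash
python3 -c "
from station import order; print(order.hand_in())"
```

```text
the job is handed in; nothing more can be done
None
```

All four vials stand upright in the storage rack in label order (d, c, a, b), nothing else visibly moved, and the job was handed in at about 33 s; no verdict came back.

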